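# Stop down the book-copying camera and cap it

### The arm

A 6-joint arm with a two-finger parallel gripper is mounted at the origin on the work surface. World frame = base frame: x ahead of the robot, y to its left, z up, the work surface at z = 0. Lengths are in m, angles in rad, forces in N, time in s.
With the tool pointing down it reaches from about 0.15 to 0.775 m from the base axis. Payload 6.1 kg.
Tool frame: the origin (TCP) lies at the very end of the fingers, on their centre line; the grasp point (between the pads) lies arm.grasp_offset behind it (arm.grasp_offset is the distance from the TCP to the grasp point, in m); z points along the fingers, x is the direction in which the jaws open and shut, and the axes are right-handed (so a half turn about z gives the same grasp; the last joint's range is limited). The gripper opens to 85 mm and grips with 20 to 120 N. Pads are 22 mm wide; open, the fingers measure 114 mm over their backs; the gripper's body (76 mm by 85 mm) begins 54 mm behind the grasp point. The pads swing forward as they close: fully open they stand 13 mm farther back than shut.
Start: joints at [1.311, 0.126, -0.04, 1.405, 0, 1.571], TCP at [0.135, 0.507, 0.231] pointing down, gripper open.
Joint ranges: [-2.72, 2.72], [-0.95, 1.95], [-1.27, 1.35], [-1.78, 2.02], [-1.46, 1.47], [-3.14, 3.14]. Speed limits (rad/s): [2.39, 2.39, 3.01, 3.14, 3.14, 3.14].

### API

Orientations are given as a unit quaternion [x, y, z, w].
In Python, from plant import monitor, capture, job_done, finder, arm gives the robot as it stands.
- The arm moves only by the shell command python3 -m crank 'ROWS' [OPENING] [FORCE]. ROWS is JSON, a list of rows, each an object with "dp": the shift along the world's x, y, z each as a share of 0.15 m, from -1 to 1, a list of three; "turn": the turn about the world's z as a share of 180 degrees, from -1 to 1. A call has 1 to 20 rows; each row is the pose to reach, as a shift and turn from the pose commanded when the call began, turning the shorter way round; what a row does not reach only later rows make up. A row lasts 1/10 s, in which the tool goes at most 50 mm and 8.59 degrees, less where a joint would pass 70% of its speed; a pose out of reach is approached as far as the arm can. A call with a number of a shift or a turn outside -1 to 1 is refused whole. A call with a gripper value outside its range is refused whole. OPENING is the closure, from 0 (fully open) to 1 (shut), set as the call begins (- or left out, the last holds). The fingers move at their own pace and stop on an object; FORCE is the grip in N (left out, the last holds). Time passes only in rows, so rows that repeat a pose let the fingers close. It gives the time, the measured TCP pose, the force and the opening at its end, in the units of the state.
- monitor.sense(): the state, without advancing time (a new reading comes with each control period).
- capture(name): name is "scene" or "top" or "wrist"; returns a dict with "color" (400x640x3 uint8, red, green, blue), "fx", "fy", "cx", "cy" (pixels), "k1" (the pictures are not rectified: a ray, as slopes to the right and down, at radius r is drawn at 1 + k1 r^2 times it, then the intrinsics apply), "rvec" (rotation vector, rad) and "tvec" (3), from world to camera coordinates, as OpenCV has them. Camera axes: x right, y down, z forward; pixel columns grow to the right and rows downward; lengths in m; the calibration is good to about 2 mm. A picture is of the moment at which its call begins. There is no depth.
- job_done(): hands the job in, once; it reports no verdict.
Trained networks look in the newest picture that a camera, given by its name, has taken for a name from the list of things; names that differ only in an ending like _2 or _b are one class to them, and where a whole thing is asked for, a point or a joint stands for the part that bears it (a point fixed in the world has none). Each returns a list of dicts, best first, with "score" (0 to 1); they miss things now and then, are a little off and sometimes report something else, mostly with a low value. They report only what shows in the picture. A call takes as long as a camera call. They do not tell look-alikes from the thing itself.
- finder.regions_of(label, camera): "mask" (400x640 bool, what is visible of it) and "box" ([centre column, centre row, width, height] in pixels, round what is visible of it).
- finder.pinpoint(label, camera): "pixel" ([column, row] in pixels: a listed point, or the origin of a listed thing).
The state is a dict: "time": time; "joint_pos": joint angles; "qvel": joint speeds; "joint_efforts": joint torques, N m; "ee_pos": TCP position; "orientation": TCP orientation; "wrist_force": force on the tool from outside, world axes, zero at the start; "ft_torque": the same for the moment, N m; "opening": opening from 0.0 (shut) to 1.0 (fully open).
Only numpy, scipy, OpenCV 4.12 (cv2) and the standard library are available. Lean on these libraries where they do the work, as an engineer would, in place of code of your own. Each camera call takes 0.05 s, during which the arm holds its last target. There are 200 camera calls.

### The job

Put away the camera that photographs the books: turn the slim black iris ring on its lens clockwise through its free play until you feel it pick up the catch inside, then about 6 degrees more against the drag and no farther than 9, without your fingers touching the silver ring below or the dark front ring above. Then ease the blue cap fully home on the front of the lens, let go, and leave the book, mug and jar where they are.

Things in the scene. Friction and masses are not known exactly. Their poses are not given: they have to be found in the camera images.
- camera: black camera on its back in a wooden cradle fixed to the table, lens straight up. Origin: on the table under the lens axis, z up. Cradle 125 (x) by 175 (y) mm; camera body 88 by 145, face 68 mm above the table (grip at +y: 72). Heights above the table up the lens axis: mount to 73 mm (68 across), barrel to 90 (60 across), silver ring 90-99.5, iris ring 100-112, front ring 112-132.
- lower_ring: fixed silver ring just below the iris ring: 60 mm across, 9.5 mm tall; origin on the lens axis at its underside (90 mm above the table). Fingers must not touch it.
- pin_top (a point): top of the red tell-tale pin, 8 mm across, standing 6 mm out of the camera's face 55 mm from the lens axis. The catch inside the lens lifts it: 1 mm for each 0.1 rad (6 degrees) that the ring turns the catch. Correct: lifted 0.5 to 1.6 mm (catch turned 3 to 9 degrees); more strains the iris. It shows too little to steer by.
- iris_ring: slim black ribbed iris ring, 56 mm across, 12 mm tall; origin on the lens axis at its underside (100 mm above the table), z up, +x towards its orange lug. Turned clockwise from above it first runs free (drag about 0.15 N m) for 0.35 to 0.95 rad, not to be seen from outside, then picks up the catch rigidly: the drag steps up to about 0.55 N m and the catch turns with it.
- ring_lug (a point): middle of the orange lug on the iris ring, 33 mm from the lens axis, 106 mm above the table; 6 mm wide, 10 mm tall, reaching 37 mm from the axis. Its direction says nothing about where the ring picks up the catch. Turned back counter-clockwise, the ring leaves the catch where it is.
- front_ring: fixed dark steel front ring of the lens, 50 mm across, 20 mm tall, top edge rounded by 2 mm. Origin on the lens axis at its underside (112 mm above the table).
- lens_front (a point): centre of the top face of the front ring, 132 mm above the table, on the lens axis.
- cap: loose blue plastic slip-on lens cap on the table, open side down: 60 mm across, 16 mm tall, about 30 g; inside 55 mm across and 13 mm deep, so it slips over the 50 mm front ring with 2.5 mm all round. Origin at the centre of its open underside, z up towards its closed top.
- cap_in (a point): centre of the inner face of the cap's closed top, 13 mm above its open underside; on the lens it rests on the top face of the front ring (then the cap's skirt ends 119 mm above the table).
- green_book: loose green book lying flat, 130 by 190 by 32 mm; origin under its centre. Bystander.
- mug: loose white mug, 80 mm across, 90 mm tall, handle at its +y; origin under its centre. Bystander.
- glue_jar: loose amber jar with white lid, 60 mm across, 75 mm tall; origin under its centre. Bystander.
There are look-alikes about, which are no part of the job. Of the things like the cap, leave any that is brown; of the rest the larger one is meant.

How it is judged:
By the outcome, as a careful person would: the job done as asked, in the order asked, and still so for the second after the job is handed in, with the robot touching nothing.
It also fails if it takes over 72 s, if anything falls off the work surface, if the arm or the gripper's body presses on something with over 40 N, if the wrist force passes 120 N, or if a joint passes its speed limit or range.

## Working session

There is one attempt and no reset: what is moved stays moved. The work goes in short steps, Python scripts to look and compute and a shell command to move; the robot and the scene stay as the last step left them, time stands still between calls to the robot, and variables do not carry over. Pictures are saved under pics/ and viewed, about 8 in all and at most 12, crops included, and the job is handed in when it is done.

```bash
mkdir -p pics; ls; cat > h.py <<'E'
import numpy as np, cv2
from plant import monitor, capture, job_done, finder, arm
def ray(c,px):
    K=np.array([[c["fx"],0,c["cx"]],[0,c["fy"],c["cy"]],[0,0,1]],float)
    n=cv2.undistortPoints(np.array([[px]],float),K,np.array([c["k1"],0,0,0.]))[0,0]
    R=cv2.Rodrigues(np.array(c["rvec"],float))[0]; t=np.array(c["tvec"],float).ravel()
    return -R.T@t, R.T@np.array([n[0],n[1],1.])
def at(c,px,z):
    o,d=ray(c,px); return o+d*(z-o[2])/d[2]
def proj(c,P):
    K=np.array([[c["fx"],0,c["cx"]],[0,c["fy"],c["cy"]],[0,0,1]],float)
    return cv2.projectPoints(np.array(P,float).reshape(-1,3),np.array(c["rvec"],float),np.array(c["tvec"],float),K,np.array([c["k1"],0,0,0.]))[0].reshape(-1,2)
def save(c,name,box=None,s=1):
    im=c["color"][...,::-1]
    if box: im=im[box[1]:box[3],box[0]:box[2]]
    cv2.imwrite("pics/"+name,cv2.resize(im,None,fx=s,fy=s,interpolation=cv2.INTER_CUBIC))
E
python3 - <<'E'
from h import *
Z=dict(lens_front=.132,ring_lug=.106,pin_top=.074,cap=0,iris_ring=.1,camera=0,green_book=0,mug=0,glue_jar=0,cap_in=.013)
ims=[]
for n in("scene","top"):
    c=capture(n); ims.append(c["color"][...,::-1]); save(c,n+"0.png")
    print(n,c["fx"],c["k1"],ray(c,(c["cx"],c["cy"]))[0])
    for k,z in Z.items():
        for r in finder.pinpoint(k,n)[:4]: print(k,round(r["score"],2),np.round(r["pixel"],1),np.round(at(c,r["pixel"],z),4))
s=monitor.sense(); print(s,arm.grasp_offset)
E
```

```text
pics
scene 444.4080273201395 -0.10353662567838903 [ 1.15001858 -0.21054454  0.87170981]
lens_front 0.81 [413.1 167.9] [0.5742 0.1333 0.132 ]
ring_lug 0.69 [416.5 182.7] [0.5967 0.1372 0.106 ]
cap 0.88 [319.7 243.3] [ 0.6341 -0.0943  0.    ]
cap 0.7 [311.3 205.2] [ 0.5242 -0.0886  0.    ]
cap 0.64 [272.  219.3] [ 0.5419 -0.1887 -0.    ]
cap 0.44 [414.7 184.3] [0.5239 0.1791 0.    ]
iris_ring 0.59 [411.2 176.3] [0.5719 0.135  0.1   ]
camera 0.88 [402.4 201.5] [0.5674 0.1303 0.    ]
green_book 0.68 [236.  293.8] [ 0.7138 -0.2982  0.    ]
mug 0.66 [409.1 290.9] [0.7969 0.0635 0.    ]
glue_jar 0.85 [204.2 231.3] [ 0.5368 -0.3504  0.    ]
glue_jar 0.65 [413.5 185. ] [0.5253 0.1753 0.    ]
cap_in 0.78 [272.6 217.4] [ 0.5459 -0.1867  0.013 ]
cap_in 0.64 [321.3 240.1] [ 0.6344 -0.0905  0.013 ]
cap_in 0.59 [313.1 199.3] [ 0.5174 -0.0822  0.013 ]
top 376.7658748619573 -0.04882638981350537 [ 0.54068204 -0.11396432  0.85163731]
lens_front 0.84 [201.4 235.5] [0.5659 0.1339 0.132 ]
ring_lug 0.65 [249.1 136.2] [0.7691 0.0481 0.106 ]
ring_lug 0.54 [202.2 220.6] [0.5966 0.1419 0.106 ]
pin_top 0.59 [36
[... 637 characters left out ...]
3  0.013 ]
{'time': 1.1, 'joint_pos': array([ 1.31098713e+00,  1.25795997e-01, -3.95722038e-02,  1.40539952e+00,
        3.82513314e-05,  1.57081806e+00]), 'qvel': array([-0.00097425,  0.00025016,  0.00082882,  0.00086897,  0.00054528,
        0.00154328]), 'joint_efforts': array([ 6.00411877e-04, -4.35719669e+01,  3.53092253e+01,  1.38722582e-03,
       -9.37416280e-05, -6.70214263e-06]), 'ee_pos': array([0.13485855, 0.50737961, 0.23130937]), 'orientation': array([ 7.92753795e-01,  6.09541976e-01, -3.18518437e-07, -2.38810919e-05]), 'wrist_force': array([-0.84804125, -0.1207931 ,  0.21074326]), 'ft_torque': array([-0.0378331 ,  0.01180897,  0.0273631 ]), 'opening': 1.000921260985127} 0.0187
```

View pics/scene0.png

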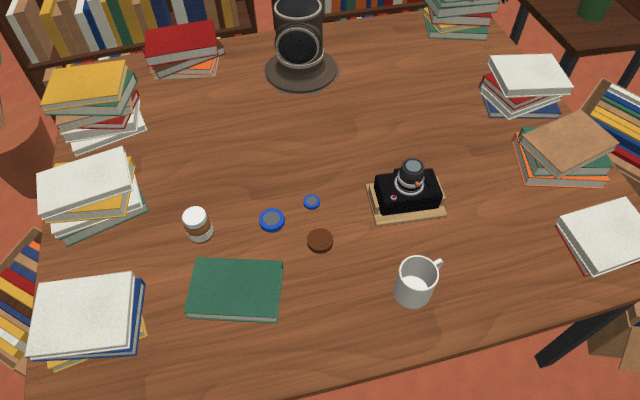

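```bash
python3 - <<'E'
import cv2,numpy as np
t=cv2.imread("pics/top0.png"); 
a=cv2.resize(t[180:300,140:260],(600,600),interpolation=cv2.INTER_CUBIC)
cv2.imwrite("pics/cam.png",a)
b=cv2.resize(t[180:290,280:390],(440,440),interpolation=cv2.INTER_CUBIC)
s=cv2.imread("pics/scene0.png");
b2=cv2.resize(s[170:270,250:340],(360,400),interpolation=cv2.INTER_CUBIC)
o=np.zeros((440,800,3),np.uint8);o[:,:440]=b;o[:400,440:]=b2
cv2.imwrite("pics/caps.png",o)
E
```

```text
(no output)
```

View pics/cam.png

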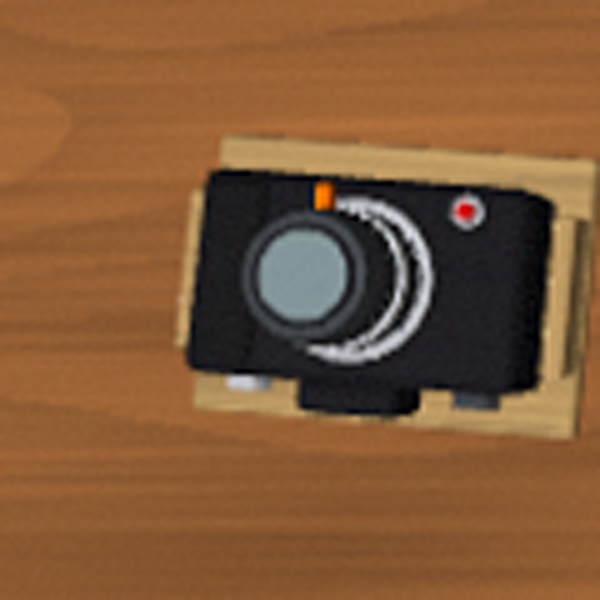

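View pics/caps.png

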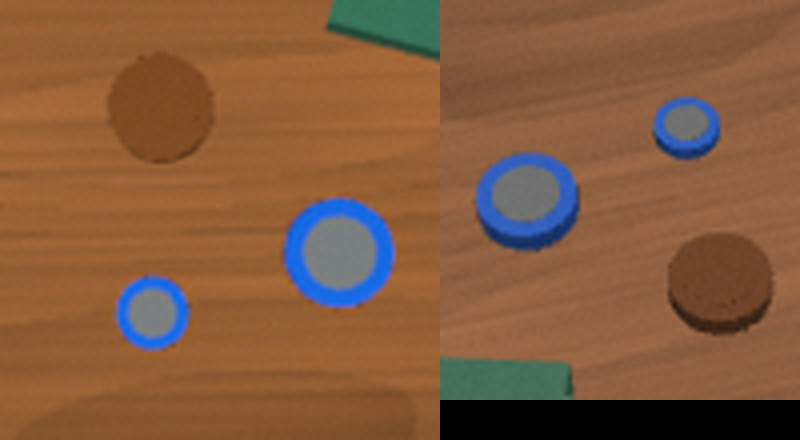

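Three cap-like things appear in the top view. The large blue one is at (364,243), a small blue one at (318,258) and a brown one at (320,206). The large blue one is the cap meant, since brown is excluded and it is the larger of the rest; the crop confirms it. The lens is at (200,235) in the top view with the orange lug towards +x, so I'll put the jaws along y.

First I'll probe the bare table here with the fingers at 56 mm, to learn how far the finger ends sit behind the TCP.

```bash
python3 -m crank '[{"dp":[0,0,-0.5],"turn":0},{"dp":[0,0,-1],"turn":0},{"dp":[0,0,-1],"turn":0},{"dp":[0,0,-1],"turn":0},{"dp":[0,0,-1],"turn":0},{"dp":[0,0,-1],"turn":0}]' 0.34 60
python3 -m crank '[{"dp":[0,0,-0.2],"turn":0},{"dp":[0,0,-0.4],"turn":0},{"dp":[0,0,-0.44],"turn":0},{"dp":[0,0,-0.44],"turn":0}]'
python3 - <<'E'
from h import *
for n in("top","scene"):
    im=cv2.imread(f"pics/{n}0.png"); c=capture(n); h=cv2.cvtColor(im,cv2.COLOR_BGR2HSV)
    m=cv2.inRange(h,(100,120,60),(125,255,255))
    x0,y0=(364,244) if n=="top" else (272,219)
    w=np.zeros_like(m); w[y0-22:y0+22,x0-22:x0+22]=m[y0-22:y0+22,x0-22:x0+22]
    k=max(cv2.findContours(w,cv2.RETR_EXTERNAL,cv2.CHAIN_APPROX_NONE)[0],key=cv2.contourArea)[:,0]
    if n=="top":
        P=np.array([at(c,p,.016)[:2] for p in k]); print(n,P.min(0),P.max(0),(P.min(0)+P.max(0))/2)
    else:
        print(k.min(0),k.max(0))
        for (x,y) in [(.544,-.188),(.548,-.188)]:
            t=np.linspace(0,6.28,40)
            Q=proj(c,[[x+.03*np.cos(a),y+.03*np.sin(a),z] for a in t for z in(0,.016)]);print(x,y,Q.min(0),Q.max(0))
E
```

```text
time: 1.7
ee_pos: [0.1354, 0.5094, 0.0844]
orientation: [0.793, 0.61, 0.002, -0.001]
wrist_force: [-0.4, 0.6, 0.7]
opening: 0.653
time: 2.1
ee_pos: [0.1351, 0.5082, 0.0167]
orientation: [0.793, 0.61, 0.0, -0.0]
wrist_force: [-0.2, -0.4, 0.3]
opening: 0.662
top [ 0.51938477 -0.21741033] [ 0.5763549  -0.16004675] [ 0.54786983 -0.18872854]
[259 209] [284 231]
0.544 -0.188 [259.04461933 205.79552167] [285.02407684 230.52568667]
0.548 -0.188 [259.31551783 207.11200861] [285.34753701 231.92296646]
```

```bash
for i in 1; do python3 -m crank '[{"dp":[0,0,-0.06],"turn":0},{"dp":[0,0,-0.06],"turn":0},{"dp":[0,0,-0.06],"turn":0}]'; python3 -m crank '[{"dp":[0,0,-0.014],"turn":0},{"dp":[0,0,-0.014],"turn":0}]' ; python3 -m crank '[{"dp":[0,0,-0.014],"turn":0},{"dp":[0,0,-0.014],"turn":0}]'; done
```

```text
time: 2.5
ee_pos: [0.1348, 0.5074, 0.0065]
orientation: [0.793, 0.61, 0.0, -0.0]
wrist_force: [-0.2, 0.1, 0.4]
opening: 0.66
time: 2.7
ee_pos: [0.1348, 0.5073, 0.0041]
orientation: [0.793, 0.61, -0.0, 0.0]
wrist_force: [-0.4, -1.0, 0.7]
opening: 0.662
time: 2.9
ee_pos: [0.1348, 0.5072, 0.0018]
orientation: [0.793, 0.61, -0.0, 0.0]
wrist_force: [0.8, -1.0, 0.4]
opening: 0.661
```

```bash
for i in 1; do python3 -m crank '[{"dp":[0,0,-0.014],"turn":0},{"dp":[0,0,-0.014],"turn":0}]'; python3 -m crank '[{"dp":[0,0,-0.01],"turn":0},{"dp":[0,0,-0.01],"turn":0}]' ; python3 -m crank '[{"dp":[0,0,-0.01],"turn":0},{"dp":[0,0,-0.01],"turn":0}]'; done
```

```text
time: 3.1
ee_pos: [0.1348, 0.5072, -0.0003]
orientation: [0.793, 0.61, -0.0, 0.0]
wrist_force: [0.3, 0.3, 0.2]
opening: 0.661
time: 3.3
ee_pos: [0.1348, 0.5072, -0.0017]
orientation: [0.793, 0.61, -0.0, 0.0]
wrist_force: [-0.7, -0.0, -0.3]
opening: 0.658
time: 3.5
ee_pos: [0.1348, 0.5073, -0.0032]
orientation: [0.793, 0.61, -0.0, 0.0]
wrist_force: [-1.0, -0.5, -0.9]
opening: 0.657
```

```bash
python3 -m crank '[{"dp":[0,0,-0.007],"turn":0},{"dp":[0,0,-0.007],"turn":0}]'; python3 -m crank '[{"dp":[0,0,-0.007],"turn":0},{"dp":[0,0,-0.007],"turn":0}]' ; python3 -m crank '[{"dp":[0,0,-0.007],"turn":0},{"dp":[0,0,-0.007],"turn":0}]'
```

```text
time: 3.7
ee_pos: [0.1348, 0.5074, -0.0042]
orientation: [0.793, 0.61, -0.0, 0.0]
wrist_force: [0.8, 0.3, -0.3]
opening: 0.662
time: 3.9
ee_pos: [0.1349, 0.5075, -0.0042]
orientation: [0.793, 0.61, 0.0, -0.0]
wrist_force: [0.7, -3.0, 7.4]
opening: 0.659
time: 4.1
ee_pos: [0.1349, 0.5075, -0.0043]
orientation: [0.793, 0.61, 0.0, -0.0]
wrist_force: [-1.9, -5.4, 16.4]
opening: 0.654
```

```bash
python3 -m crank '[{"dp":[0,0,0.4],"turn":0},{"dp":[0.2,-0.2,0.7],"turn":0},{"dp":[0.5,-0.5,1],"turn":0.08},{"dp":[0.8,-0.8,1],"turn":0.08},{"dp":[1,-1,1],"turn":0.08},{"dp":[1,-1,1],"turn":0.08}]' 0 60
python3 -m crank '[{"dp":[0.25,-0.25,0.1],"turn":0},{"dp":[0.5,-0.5,0.3],"turn":0},{"dp":[0.75,-0.75,0.6],"turn":0},{"dp":[1,-1,0.8],"turn":0},{"dp":[1,-1,0.8],"turn":0},{"dp":[1,-1,0.8],"turn":0}]'
python3 -m crank '[{"dp":[0.25,-0.15,0],"turn":0},{"dp":[0.5,-0.3,0],"turn":0},{"dp":[0.7,-0.48,0],"turn":0},{"dp":[0.7,-0.48,0],"turn":0},{"dp":[0.7,-0.48,0],"turn":0},{"dp":[0.7,-0.48,0],"turn":0}]'
python3 - <<'E'
from h import *
s=monitor.sense();print(s["ee_pos"],s["joint_pos"],s["orientation"])
c=capture("wrist");save(c,"w0.png");print(ray(c,(320,200)))
for k,z in dict(lens_front=.132,ring_lug=.106,pin_top=.074).items():
    for r in finder.pinpoint(k,"wrist")[:2]: print(k,round(r["score"],2),np.round(r["pixel"],1),np.round(at(c,r["pixel"],z),4))
print(proj(c,[.566,.134,.132]))
E
```

```text
time: 4.7
ee_pos: [0.286, 0.3561, 0.1449]
orientation: [0.71, 0.704, 0.001, 0.0]
wrist_force: [1.5, 1.4, -0.3]
opening: 0.998
time: 5.3
ee_pos: [0.4385, 0.2051, 0.267]
orientation: [0.712, 0.702, 0.002, 0.001]
wrist_force: [-0.5, 0.7, -0.1]
opening: 1.005
time: 5.9
ee_pos: [0.539, 0.136, 0.2635]
orientation: [0.71, 0.704, -0.0, -0.0]
wrist_force: [-0.3, 0.7, 0.9]
opening: 0.995
[0.53903661 0.13603923 0.26354743] [2.47004153e-01 1.89183958e-01 1.05787198e-01 1.48828077e+00
 3.91928235e-04 2.54675217e-01] [ 7.09813682e-01  7.04389313e-01 -2.79297478e-04 -3.93094492e-04]
(array([0.45424988, 0.13731631, 0.40546312]), array([ 0.33527625,  0.00723244, -0.94218377]))
lens_front 0.84 [319.3 216.4] [0.5674 0.1387 0.132 ]
pin_top 0.39 [276.7 221.1] [0.5966 0.0917 0.074 ]
[[314.12164482 215.00964718]]
```

View pics/w0.png

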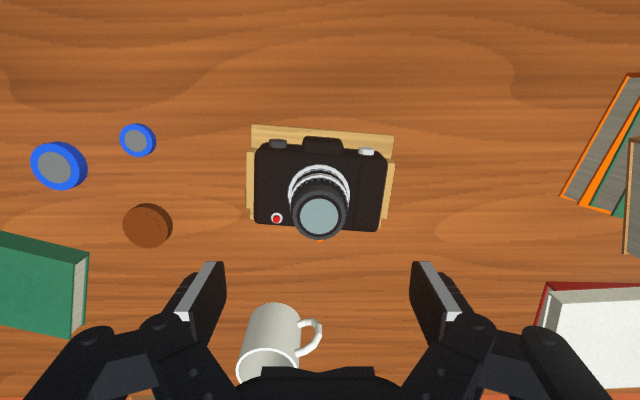

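The wrist view shows the lens glass at (320,216), with the pin at (276,219) and the jaws symmetric about column 318. The three cameras' y values for the lens differ by about 5 mm, so I'll refine with blob centroids and check the wrist camera against the fingers.

```bash
python3 - <<'E'
from h import *
seeds=dict(top=(200,235),scene=(413,168),wrist=(319,216))
for n,(x,y) in seeds.items():
    c=capture(n)
    im=c["color"][...,::-1].copy() if n=="wrist" else cv2.imread(f"pics/{n}0.png")
    m=np.zeros((402,642),np.uint8)
    cv2.floodFill(im.copy(),m,(x,y),0,(14,)*3,(14,)*3,4|cv2.FLOODFILL_FIXED_RANGE|cv2.FLOODFILL_MASK_ONLY|(255<<8))
    m=m[1:-1,1:-1]; ys,xs=np.nonzero(m); p=(xs.mean(),ys.mean())
    print(n,len(xs),p,at(c,p,.132),"size",np.ptp(xs)+1,np.ptp(ys)+1)
    # orange lug
    h=cv2.cvtColor(im,cv2.COLOR_BGR2HSV); o=cv2.inRange(h,(4,150,120),(18,255,255)); w=np.zeros_like(o); w[y-45:y+45,x-45:x+45]=o[y-45:y+45,x-45:x+45]
    ys,xs=np.nonzero(w); 
    if len(xs): print("  orange",len(xs),xs.mean(),ys.mean(),at(c,(xs.mean(),ys.mean()),.106))
    r=cv2.inRange(h,(174,150,100),(180,255,255))|cv2.inRange(h,(0,200,150),(3,255,255));w=np.zeros_like(o); w[y-45:y+45,x-60:x+60]=r[y-45:y+45,x-60:x+60]
    ys,xs=np.nonzero(w)
    if len(xs): print("  red",len(xs),xs.mean(),ys.mean(),at(c,(xs.mean(),ys.mean()),.074))
    if n=="wrist":
        print(c["fx"],c["k1"])
        for z in (.2635,.2765,.3): print(z,proj(c,[[.539-d,.136+s*.0425,z] for s in(-1,1) for d in (-.011,.011)]).round(1).tolist())
        g=cv2.cvtColor(im,cv2.COLOR_BGR2GRAY)
E
```

```text
top 220 (np.float64(200.13636363636363), np.float64(234.46363636363637)) [0.56791782 0.13642866 0.132     ] size 17 16
  orange 4365 189.55189003436425 232.72783505154638 [0.57267686 0.16728419 0.106     ]
  red 4 232.5 221.5 [0.59608779 0.08833557 0.074     ]
scene 122 (np.float64(413.0), np.float64(165.38524590163934)) [0.56727519 0.13566307 0.132     ] size 15 10
  orange 16 418.4375 181.4375 [0.5943272  0.14276523 0.106     ]
  red 1 393.0 196.0 [0.59704764 0.08594183 0.074     ]
wrist 1017 (np.float64(318.78761061946904), np.float64(215.062930186824)) [0.56690002 0.13819828 0.132     ] size 37 35
  orange 2629 316.97489539748955 245.4419931532902 [0.61139699 0.13622215 0.106     ]
  red 29 275.82758620689657 218.24137931034483 [0.59413586 0.09078737 0.074     ]
324.4455930992446 -0.0030939346142425193
0.2635 [[232.7, 282.9], [228.6, 244.3], [398.9, 281.7], [402.3, 243.0]]
0.2765 [[226.0, 298.7], [221.2, 257.7], [405.5, 297.4], [409.5, 256.3]]
0.3 [[210.7, 334.9], [204.1, 288.7], [420.5, 333.4], [426.0, 287.0]]
```

Axis is at about (0.567, 0.136): the cameras agree within 1–2 mm, and the pin distance of 55.7 mm matches. Lug yaw is about 12°. Moving over the lens and then down with open jaws.

```bash
python3 -m crank '[{"dp":[0.19,0,-0.2],"turn":0},{"dp":[0.19,0,-0.5],"turn":0},{"dp":[0.19,0,-0.6],"turn":0},{"dp":[0.19,0,-0.6],"turn":0},{"dp":[0.19,0,-0.6],"turn":0}]' 0 80
python3 - <<'E'
from h import *
s=monitor.sense();print(s["ee_pos"],s["joint_pos"][5],s["orientation"],s["ft_torque"])
E
```

```text
time: 6.75
ee_pos: [0.5684, 0.1355, 0.1746]
orientation: [0.71, 0.704, 0.0, 0.0]
wrist_force: [0.8, 0.5, 0.2]
opening: 1.001
[0.56841919 0.13551954 0.17457851] 0.2423205406481228 [7.10023591e-01 7.04177858e-01 1.76902107e-04 1.16850745e-04] [ 0.0364776  -0.0437579  -0.04804175]
```

```bash
python3 -m crank '[{"dp":[-0.007,0,-0.2],"turn":0},{"dp":[-0.007,0,-0.4],"turn":0},{"dp":[-0.007,0,-0.48],"turn":0},{"dp":[-0.007,0,-0.48],"turn":0},{"dp":[-0.007,0,-0.48],"turn":0},{"dp":[-0.007,0,-0.48],"turn":0}]'
python3 - <<'E'
from h import *
c=capture("scene");save(c,"s1.png",(350,120,480,220),5)
E
```

```text
time: 7.35
ee_pos: [0.5685, 0.1357, 0.104]
orientation: [0.71, 0.704, 0.001, 0.001]
wrist_force: [-0.2, -0.0, 0.6]
opening: 0.999
```

```bash
python3 -m crank '[{"dp":[-0.007,0,-0.025],"turn":0},{"dp":[-0.007,0,-0.025],"turn":0},{"dp":[-0.007,0,-0.025],"turn":0}]'
```

```text
time: 7.7
ee_pos: [0.5662, 0.1353, 0.0981]
orientation: [0.71, 0.704, -0.0, -0.0]
wrist_force: [-0.1, 0.3, 0.0]
opening: 1.0
```

View pics/s1.png

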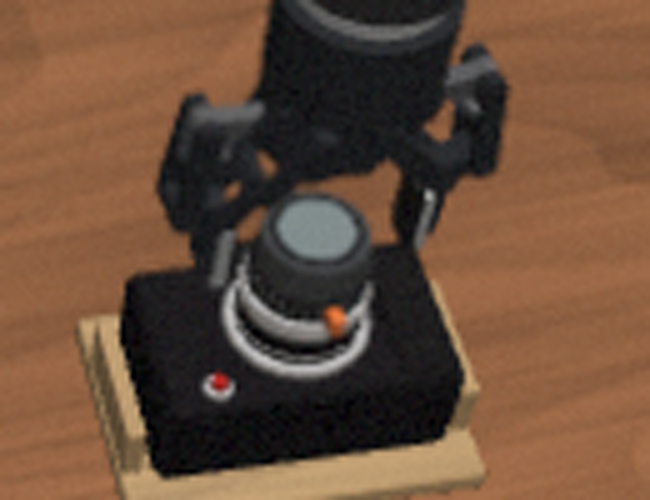

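```bash
python3 - <<'E'
from h import *
c=capture("scene")
f=lambda P:((proj(c,P)-[350,120])*5).round().tolist()
print("tips",f([[.5685+d,.1357+s*.0425,.117] for s in(-1,1) for d in(-.011,0,.011)]))
print("axis z",f([[.567,.136,z] for z in(.132,.112,.0995,.09)]))
print("pin",f([.596,.0885,.074]))
E
```

```text
tips [[213.0, 250.0], [221.0, 269.0], [229.0, 287.0], [390.0, 216.0], [399.0, 234.0], [408.0, 252.0]]
axis z [[315.0, 226.0], [308.0, 256.0], [304.0, 274.0], [301.0, 287.0]]
pin [[220.0, 377.0]]
```

```bash
python3 -m crank '[{"dp":[0.005,0.003,0.011],"turn":0},{"dp":[0.005,0.003,0.011],"turn":0},{"dp":[0.005,0.003,0.011],"turn":0}]' 
python3 -m crank '[{"dp":[0,0,0],"turn":0},{"dp":[0,0,0],"turn":0},{"dp":[0,0,0],"turn":0},{"dp":[0,0,0],"turn":0},{"dp":[0,0,0],"turn":0},{"dp":[0,0,0],"turn":0}]' 1 80
python3 - <<'E'
from h import *
s=monitor.sense();print(s["ee_pos"],s["joint_pos"][5],s["orientation"],s["ft_torque"],s["wrist_force"])
E
```

```text
time: 8.05
ee_pos: [0.5671, 0.1359, 0.0999]
orientation: [0.71, 0.704, 0.0, 0.0]
wrist_force: [-0.5, -0.7, -1.1]
opening: 1.003
time: 8.65
ee_pos: [0.5671, 0.137, 0.1009]
orientation: [0.71, 0.704, 0.001, -0.001]
wrist_force: [-2.2, 3.4, 4.8]
opening: 0.613
[0.56708098 0.13696926 0.10085161] 0.24364132886843143 [ 7.09882591e-01  7.04318618e-01  1.25020112e-03 -6.54309271e-04] [0.71836183 0.50931395 0.00242641] [-2.24333103  3.37182219  4.7606366 ]
```

```bash
python3 -m crank '[{"dp":[0,0,0],"turn":0},{"dp":[0,0,0],"turn":0},{"dp":[0,0,0],"turn":0}]' 1 40
python3 -m crank '[{"dp":[0,0,0],"turn":0},{"dp":[0,0,0],"turn":0},{"dp":[0,0,0],"turn":0}]' 1 20
python3 - <<'E'
from h import *
s=monitor.sense();print(s["ee_pos"],s["ft_torque"],s["wrist_force"])
c=capture("scene");save(c,"s2.png",(380,140,450,200),9)
c=capture("wrist");save(c,"w2.png",(200,100,440,300),3)
E
```

```text
time: 8.95
ee_pos: [0.5671, 0.137, 0.1009]
orientation: [0.71, 0.704, 0.001, -0.001]
wrist_force: [-2.5, 3.4, 5.5]
opening: 0.613
time: 9.25
ee_pos: [0.5671, 0.137, 0.1009]
orientation: [0.71, 0.704, 0.001, -0.001]
wrist_force: [-2.5, 3.1, 5.6]
opening: 0.606
[0.56710498 0.13696317 0.10086156] [ 0.76406223  0.47609068 -0.02447736] [-2.48076213  3.07665431  5.5697403 ]
```

View pics/w2.png

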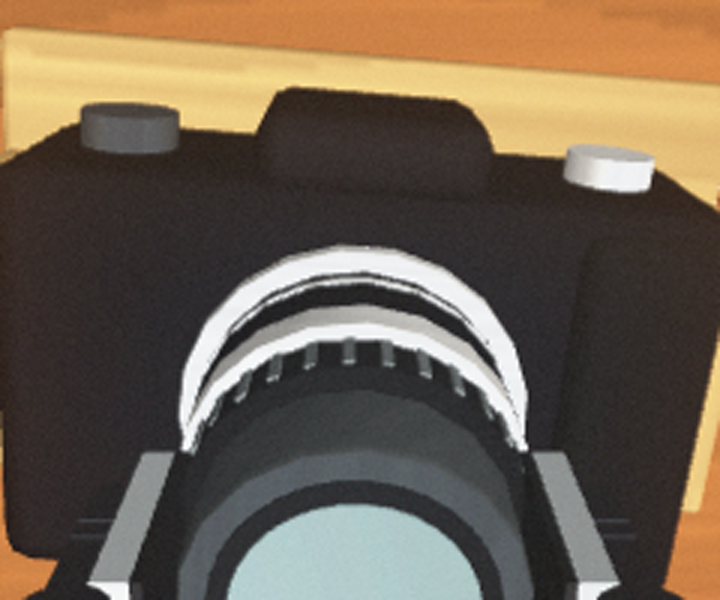

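Opening stays at 0.61 at any grip force, so the pads are solidly on the 56 mm ring (the linkage geometry gives about 55 mm there) with tips near z 0.104. Now gripping at 60 N and running through the guaranteed free play.

```bash
cat > y.py <<'E'
from h import *
s=monitor.sense();x,y,_,_=s["orientation"]
print("yaw %.2f j6 %.4f tz %.3f"%(np.degrees(2*np.arctan2(y,x)),s["joint_pos"][5],s["ft_torque"][2]),s["ee_pos"].round(4),s["wrist_force"].round(1))
E
python3 -m crank '[{"dp":[0,0.005,0],"turn":0},{"dp":[0,0.005,0],"turn":0},{"dp":[0,0.005,0],"turn":0}]' 1 60; python3 y.py
python3 -m crank '[{"dp":[0,0,0],"turn":-0.015},{"dp":[0,0,0],"turn":-0.03},{"dp":[0,0,0],"turn":-0.045},{"dp":[0,0,0],"turn":-0.045}]'; python3 y.py
python3 -m crank '[{"dp":[0,0,0],"turn":-0.015},{"dp":[0,0,0],"turn":-0.03},{"dp":[0,0,0],"turn":-0.045},{"dp":[0,0,0],"turn":-0.045}]'; python3 y.py
```

```text
time: 9.65
ee_pos: [0.5671, 0.137, 0.1009]
orientation: [0.71, 0.704, 0.001, -0.0]
wrist_force: [-1.8, 0.3, 6.8]
opening: 0.611
yaw 89.53 j6 0.2448 tz -0.001 [0.5671 0.137  0.1009] [-1.8  0.3  6.8]
time: 10.05
ee_pos: [0.5671, 0.1371, 0.1009]
orientation: [0.758, 0.652, 0.001, -0.0]
wrist_force: [-2.3, 1.4, 5.6]
opening: 0.612
yaw 81.36 j6 0.3874 tz -0.194 [0.5671 0.1371 0.1009] [-2.3  1.4  5.6]
time: 10.45
ee_pos: [0.5672, 0.1372, 0.1008]
orientation: [0.802, 0.597, 0.001, -0.0]
wrist_force: [-1.9, 1.5, 5.9]
opening: 0.613
yaw 73.27 j6 0.5287 tz -0.138 [0.5672 0.1372 0.1008] [-1.9  1.5  5.9]
```

```bash
for k in 1 2; do python3 -m crank '[{"dp":[0,0,0],"turn":-0.012},{"dp":[0,0,0],"turn":-0.012}]' >/dev/null; python3 y.py; done
```

```text
yaw 71.13 j6 0.5662 tz -0.188 [0.5672 0.1373 0.1009] [-3.1  1.4  6.5]
yaw 68.96 j6 0.6039 tz -0.153 [0.5672 0.1373 0.1008] [-1.9  1.4  5.4]
```

```bash
for k in 1 2; do python3 -m crank '[{"dp":[0,0,0],"turn":-0.012},{"dp":[0,0,0],"turn":-0.012}]' >/dev/null; python3 y.py; done
```

```text
yaw 66.81 j6 0.6415 tz -0.164 [0.5672 0.1373 0.1009] [-1.6  1.3  6. ]
yaw 64.65 j6 0.6793 tz -0.110 [0.5672 0.1374 0.1009] [-2.   2.2  6. ]
```

```bash
for k in 1 2; do python3 -m crank '[{"dp":[0,0,0],"turn":-0.012},{"dp":[0,0,0],"turn":-0.012}]' >/dev/null; python3 y.py; done
```

```text
yaw 62.49 j6 0.7170 tz -0.145 [0.5672 0.1374 0.1009] [-2.1  2.3  5.8]
yaw 60.38 j6 0.7539 tz 0.207 [0.5672 0.1374 0.1009] [-1.9  2.1  5.3]
```

```bash
for k in 1; do python3 -m crank '[{"dp":[0,0,0],"turn":-0.012},{"dp":[0,0,0],"turn":-0.012}]' >/dev/null; python3 y.py; done
```

```text
yaw 58.22 j6 0.7915 tz 0.238 [0.5673 0.1374 0.1009] [-1.8  1.7  4.6]
```

A clear step occurred between yaw 62.5 and 60.4: +0.38 N m, matching 0.55−0.15. The sign of the bias before it is odd, so I'll cross-check with the joint-6 effort and the lug before going on.

```bash
python3 - <<'E'
from h import *
s=monitor.sense();print(s["joint_efforts"].round(3),s["ft_torque"].round(3),s["time"])
ax=np.array([.5672,.1370])
for n,b in(("scene",(380,140,450,200)),("top",(170,205,230,260))):
    c=capture(n); save(c,n+"3.png",b,9)
    h=cv2.cvtColor(c["color"],cv2.COLOR_RGB2HSV); o=cv2.inRange(h,(4,150,120),(18,255,255))
    for a in (12,-19):
        q=proj(c,[*(ax+.035*np.array([np.cos(np.radians(a)),np.sin(np.radians(a))])),.106])[0]; print(n,a,q.round(1))
    w=np.zeros_like(o);x,y=map(int,proj(c,[.567,.137,.106])[0]);w[y-22:y+22,x-22:x+22]=o[y-22:y+22,x-22:x+22]
    N,L,st,ce=cv2.connectedComponentsWithStats(w)
    for i in range(1,N):
        if st[i,4]>4:
            p=at(c,ce[i],.106); print(st[i,4],ce[i].round(1),p.round(4),np.degrees(np.arctan2(p[1]-ax[1],p[0]-ax[0])).round(1),np.hypot(*(p[:2]-ax)).round(4))
E
```

```text
[ -1.627 -48.089  32.425  -0.545  -0.762   0.416] [0.516 0.389 0.238] 11.85
scene 12 [420.2 183.7]
scene -19 [412.2 184.9]
15 [408.9 183.1] [0.5936 0.1203 0.106 ] -32.4 0.0312
top 12 [201.1 218.2]
top -19 [210.2 218.7]
14 [212.4 220.5] [0.5965 0.1209 0.106 ] -28.7 0.0334
```

View pics/scene3.png

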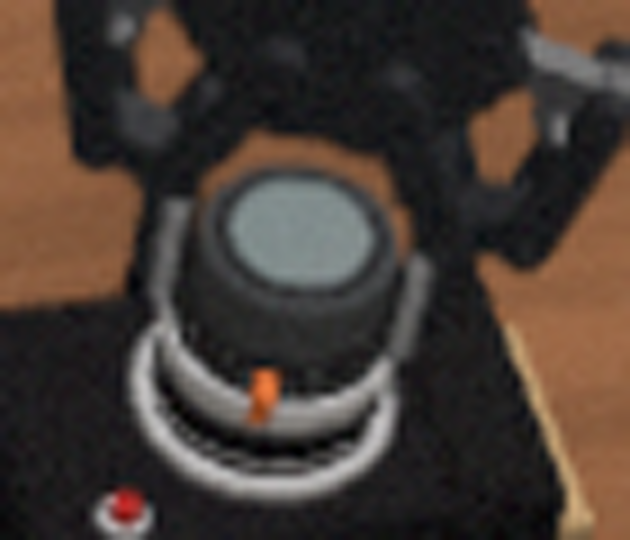

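Lug is now near −30° and has followed the jaws; joint-6 effort is 0.42 N m resisting, so the catch is picked up (between yaw 62.5 and 60.4). I'll advance about 2.8° more, reading the torque while moving.

```bash
python3 -m crank '[{"dp":[0,0,0],"turn":-0.008}]' >/dev/null; python3 y.py
python3 -m crank '[{"dp":[0,0,0],"turn":-0.007},{"dp":[0,0,0],"turn":-0.007}]' >/dev/null; python3 y.py
python3 -c "
from h import *
print(monitor.sense()['joint_efforts'][5])"
```

```text
yaw 56.82 j6 0.8160 tz 0.552 [0.5672 0.1374 0.1009] [-2.   2.4  6. ]
yaw 55.55 j6 0.8383 tz 0.238 [0.5673 0.1375 0.1009] [-1.8  2.6  5.6]
0.3771327808499336
```

In motion the drag reads 0.55 N m, and the catch has turned 4.9–7.0°. Stop here, release and lift.

```bash
python3 -m crank '[{"dp":[0,0,0],"turn":0},{"dp":[0,0,0],"turn":0},{"dp":[0,0,0],"turn":0},{"dp":[0,0,0],"turn":0},{"dp":[0,0,0],"turn":0}]' 0 40
python3 -m crank '[{"dp":[0,0,0.15],"turn":0},{"dp":[0,0,0.4],"turn":0},{"dp":[0,0,0.7],"turn":0},{"dp":[0,-0.3,0.9],"turn":0},{"dp":[0,-0.6,0.9],"turn":0},{"dp":[0,-0.9,0.9],"turn":0},{"dp":[0,-1,0.9],"turn":0}]'
python3 -m crank '[{"dp":[0,-0.3,0],"turn":0},{"dp":[-0.2,-0.6,0],"turn":0},{"dp":[-0.5,-0.8,0],"turn":0},{"dp":[-0.5,-0.9,0],"turn":0},{"dp":[-0.5,-0.9,0],"turn":0},{"dp":[-0.5,-0.9,0],"turn":0}]'
python3 y.py; python3 - <<'E'
from h import *
c=capture("wrist"); im=c["color"][...,::-1]; save(c,"w4.png")
h=cv2.cvtColor(im,cv2.COLOR_BGR2HSV); m=cv2.inRange(h,(100,120,60),(125,255,255))
x,y=map(int,proj(c,[.547,-.188,.016])[0]); print(x,y)
for k in cv2.findContours(m,cv2.RETR_EXTERNAL,cv2.CHAIN_APPROX_NONE)[0]:
    if cv2.contourArea(k)>300:
        P=np.array([at(c,p,.016)[:2] for p in k[:,0]]); (ex,ey),ax,_=cv2.fitEllipse(k); print(ex,ey,ax,at(c,(ex,ey),.010),P.min(0),P.max(0))
# grey disc on top
g=(h[...,1]<60)&(h[...,2]>60); w=np.zeros(g.shape,np.uint8); w[max(0,y-40):y+40,x-40:x+40]=g[max(0,y-40):y+40,x-40:x+40]
N,L,st,ce=cv2.connectedComponentsWithStats(w); 
for i in range(1,N):
    if st[i,4]>200: print("disc",st[i],at(c,ce[i],.016))
E
```

```text
time: 12.75
ee_pos: [0.567, 0.1365, 0.0996]
orientation: [0.885, 0.466, -0.0, 0.0]
wrist_force: [0.0, -0.3, 0.2]
opening: 0.997
time: 13.45
ee_pos: [0.5669, -0.0168, 0.2352]
orientation: [0.886, 0.464, 0.0, 0.001]
wrist_force: [-0.6, 1.3, -0.8]
opening: 0.999
time: 14.05
ee_pos: [0.4922, -0.1483, 0.2348]
orientation: [0.885, 0.465, 0.0, -0.0]
wrist_force: [0.6, 0.2, -0.2]
opening: 0.997
yaw 55.45 j6 0.3101 tz 0.019 [ 0.4922 -0.1483  0.2348] [ 0.6  0.2 -0.2]
315 219
315.8538818359375 216.68408203125 (47.88649368286133, 48.160057067871094) [ 0.54667174 -0.18709679  0.01      ] [ 0.51446217 -0.21654832] [ 0.57598229 -0.15609971]
374.72772216796875 147.9754638671875 (34.01100540161133, 34.7078857421875) [ 0.51523685 -0.0840337   0.01      ] [ 0.49404753 -0.10392164] [ 0.53373585 -0.06514433]
disc [300 205  33  29 751] [ 0.54703644 -0.18741499  0.016     ]
```

```bash
python3 -m crank '[{"dp":[0.2,-0.14,0],"turn":0},{"dp":[0.365,-0.265,-0.3],"turn":0},{"dp":[0.365,-0.265,-0.6],"turn":0},{"dp":[0.365,-0.265,-0.9],"turn":0},{"dp":[0.365,-0.265,-1],"turn":0},{"dp":[0.365,-0.265,-1],"turn":0},{"dp":[0.365,-0.265,-1],"turn":0}]'; python3 y.py
python3 -m crank '[{"dp":[0,0,-0.2],"turn":0},{"dp":[0,0,-0.4],"turn":0},{"dp":[0,0,-0.5],"turn":0},{"dp":[0,0,-0.5],"turn":0},{"dp":[0,0,-0.5],"turn":0},{"dp":[0,0,-0.5],"turn":0}]'; python3 y.py
```

```text
time: 14.8
ee_pos: [0.5476, -0.1873, 0.0851]
orientation: [0.885, 0.466, 0.0, -0.0]
wrist_force: [0.3, -0.8, 1.1]
opening: 1.004
yaw 55.58 j6 0.2711 tz -0.003 [ 0.5476 -0.1873  0.0851] [ 0.3 -0.8  1.1]
time: 15.4
ee_pos: [0.5484, -0.1886, 0.012]
orientation: [0.885, 0.466, 0.001, 0.001]
wrist_force: [-0.6, 1.0, -0.2]
opening: 1.002
yaw 55.51 j6 0.2708 tz 0.063 [ 0.5484 -0.1886  0.012 ] [-0.6  1.  -0.2]
```

```bash
python3 -m crank '[{"dp":[0,0,-0.05],"turn":0},{"dp":[0,0,-0.05],"turn":0},{"dp":[0,0,-0.05],"turn":0},{"dp":[0,0,-0.05],"turn":0}]'; python3 y.py
python3 -m crank '[{"dp":[0,0,-0.05],"turn":0}]' >/dev/null; python3 y.py
```

```text
time: 15.8
ee_pos: [0.5468, -0.1882, 0.0024]
orientation: [0.885, 0.466, 0.0, 0.0]
wrist_force: [-0.0, -0.1, -0.8]
opening: 1.0
yaw 55.49 j6 0.2708 tz -0.011 [ 0.5468 -0.1882  0.0024] [-0.  -0.1 -0.8]
yaw 55.49 j6 0.2707 tz -0.010 [ 0.5476 -0.1885 -0.0044] [ 0.8  0.9 -0. ]
```

```bash
python3 -m crank '[{"dp":[0,0,0.052],"turn":0},{"dp":[0,0,0.052],"turn":0},{"dp":[0,0,0.052],"turn":0}]'
python3 -m crank '[{"dp":[0,0,0],"turn":0},{"dp":[0,0,0],"turn":0},{"dp":[0,0,0],"turn":0},{"dp":[0,0,0],"turn":0},{"dp":[0,0,0],"turn":0},{"dp":[0,0,0],"turn":0}]' 1 30; python3 y.py
```

```text
time: 16.2
ee_pos: [0.5471, -0.1883, 0.003]
orientation: [0.885, 0.466, 0.0, 0.0]
wrist_force: [-0.1, 0.6, -0.0]
opening: 0.998
time: 16.8
ee_pos: [0.5469, -0.1882, 0.0031]
orientation: [0.885, 0.466, 0.0, 0.0]
wrist_force: [-1.0, 0.9, 5.6]
opening: 0.686
yaw 55.50 j6 0.2707 tz -0.014 [ 0.5469 -0.1882  0.0031] [-1.   0.9  5.6]
```

```bash
python3 -m crank '[{"dp":[0,0,0.05],"turn":0},{"dp":[0,0,0.25],"turn":0},{"dp":[0,0,0.5],"turn":0},{"dp":[0,0,0.8],"turn":0},{"dp":[0,0,1],"turn":0},{"dp":[0,0,1],"turn":0}]'
python3 -m crank '[{"dp":[0,0.15,0.15],"turn":0},{"dp":[0,0.4,0.3],"turn":0},{"dp":[0,0.7,0.4],"turn":0},{"dp":[0,1,0.4],"turn":0},{"dp":[0,1,0.4],"turn":0}]'
python3 -m crank '[{"dp":[0.02,0.15,0],"turn":0},{"dp":[0.06,0.4,0],"turn":0},{"dp":[0.1,0.7,0],"turn":0},{"dp":[0.133,0.9,0],"turn":0},{"dp":[0.133,1,0],"turn":0},{"dp":[0.133,1,0],"turn":0},{"dp":[0.133,1,0],"turn":0}]'; python3 y.py
python3 - <<'E'
from h import *
a=capture("scene")["color"][60:220,350:490,::-1]; b=capture("wrist")["color"][130:330,200:440,::-1]
A=cv2.resize(a,None,fx=3,fy=3,interpolation=cv2.INTER_CUBIC);B=cv2.resize(b,(380,317),interpolation=cv2.INTER_CUBIC)
o=np.zeros((480,800,3),np.uint8);o[:,:420]=A;o[:317,420:]=B;cv2.imwrite("pics/c5.png",o)
E
```

```text
time: 17.4
ee_pos: [0.5491, -0.189, 0.158]
orientation: [0.885, 0.466, 0.003, 0.003]
wrist_force: [1.3, 0.2, -0.5]
opening: 0.692
time: 17.9
ee_pos: [0.5466, -0.0339, 0.2125]
orientation: [0.884, 0.468, 0.0, -0.001]
wrist_force: [-0.8, -0.3, -0.5]
opening: 0.685
time: 18.6
ee_pos: [0.5664, 0.1111, 0.212]
orientation: [0.885, 0.466, -0.001, 0.0]
wrist_force: [-0.1, -0.3, -0.5]
opening: 0.687
yaw 55.49 j6 0.7963 tz 0.030 [0.5664 0.1111 0.212 ] [-0.1 -0.3 -0.5]
```

View pics/c5.png

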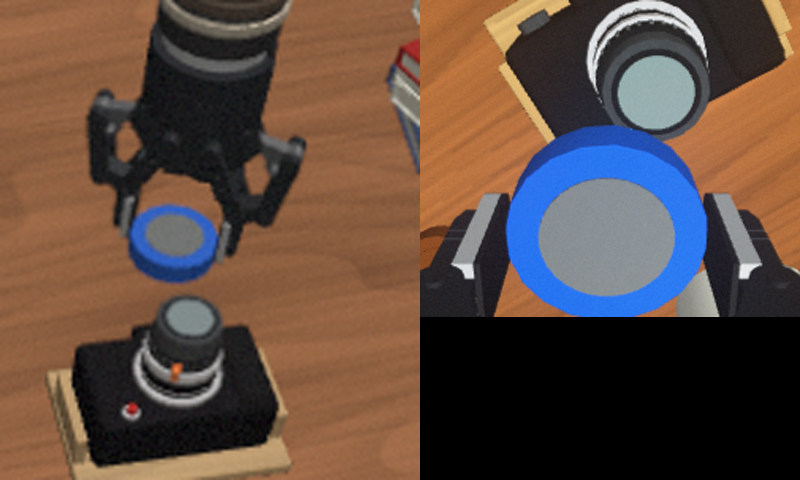

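The cap is held level and centred between the jaws, with the lens just ahead of it. Now I'll measure the cap's offset from the TCP in the wrist view.

```bash
python3 - <<'E'
from h import *
s=monitor.sense(); T=s["ee_pos"]; c=capture("wrist"); im=c["color"][...,::-1]; h=cv2.cvtColor(im,cv2.COLOR_BGR2HSV)
z=T[2]+.0129; p=proj(c,[T[0],T[1],z])[0]; print(T,p)
m=cv2.inRange(h,(100,100,40),(125,255,255)); w=np.zeros_like(m); w[150:330,220:410]=m[150:330,220:410]
k=max(cv2.findContours(w,cv2.RETR_EXTERNAL,cv2.CHAIN_APPROX_NONE)[0],key=cv2.contourArea)
x,y,W,H=cv2.boundingRect(k); print("bbox",x,y,W,H)
mm=np.zeros((402,642),np.uint8); cv2.floodFill(im.copy(),mm,(int(p[0]),int(p[1])),0,(12,)*3,(12,)*3,4|cv2.FLOODFILL_FIXED_RANGE|cv2.FLOODFILL_MASK_ONLY|(255<<8))
ys,xs=np.nonzero(mm[1:-1,1:-1]); q=(xs.mean(),ys.mean()); print(len(xs),q,at(c,q,z)-[T[0],T[1],z])
d=at(c,q,z)-[T[0],T[1],z]; u=np.array([np.cos(np.radians(55.5)),np.sin(np.radians(55.5))]); v=np.array([u[1],-u[0]])
print("along jaw",d[:2]@u,"fwd",d[:2]@v)
mm=np.zeros((402,642),np.uint8); sx=int(200+ (655-420)*240/380); sy=int(130+92*200/317)
cv2.floodFill(im.copy(),mm,(sx,sy),0,(12,)*3,(12,)*3,4|cv2.FLOODFILL_FIXED_RANGE|cv2.FLOODFILL_MASK_ONLY|(255<<8))
ys,xs=np.nonzero(mm[1:-1,1:-1]); q=(xs.mean(),ys.mean()); print("lens",len(xs),q,at(c,q,.132))
c=capture("scene")
E
```

```text
[0.56656668 0.1104934  0.21240047] [316.69767472 280.31442079]
bbox 253 208 129 122
4914 (np.float64(317.27472527472526), np.float64(279.2012617012617)) [-0.00033887  0.00055694  0.        ]
along jaw 0.00026705373365460425 fwd -0.0005947251767517679
lens 1693 (np.float64(348.867690490254), np.float64(187.81571175428235)) [0.56694474 0.13817684 0.132     ]
```

```bash
python3 -m crank '[{"dp":[0.003,0.1,0],"turn":0},{"dp":[0.003,0.18,-0.1],"turn":0},{"dp":[0.003,0.18,-0.25],"turn":0},{"dp":[0.003,0.18,-0.41],"turn":0},{"dp":[0.003,0.18,-0.41],"turn":0},{"dp":[0.003,0.18,-0.41],"turn":0},{"dp":[0.003,0.18,-0.41],"turn":0}]'; python3 y.py
```

```text
time: 19.5
ee_pos: [0.5679, 0.1391, 0.1526]
orientation: [0.885, 0.466, 0.001, 0.0]
wrist_force: [0.3, -1.2, 0.4]
opening: 0.683
yaw 55.49 j6 0.8425 tz 0.053 [0.5679 0.1391 0.1526] [ 0.3 -1.2  0.4]
```

```bash
python3 -m crank '[{"dp":[0,0,-0.03],"turn":0},{"dp":[0,0,-0.06],"turn":0},{"dp":[0,0,-0.06],"turn":0},{"dp":[0,0,-0.06],"turn":0},{"dp":[0,0,-0.06],"turn":0}]'; python3 y.py
```

```text
time: 20.0
ee_pos: [0.5672, 0.1388, 0.1422]
orientation: [0.885, 0.466, 0.0, -0.0]
wrist_force: [-1.1, -0.3, 0.6]
opening: 0.685
yaw 55.49 j6 0.8423 tz -0.005 [0.5672 0.1388 0.1422] [-1.1 -0.3  0.6]
```

```bash
python3 -m crank '[{"dp":[0,-0.009,-0.01],"turn":0},{"dp":[0,-0.009,-0.03],"turn":0},{"dp":[0,-0.009,-0.05],"turn":0},{"dp":[0,-0.009,-0.07],"turn":0},{"dp":[0,-0.009,-0.07],"turn":0},{"dp":[0,-0.009,-0.07],"turn":0}]'; python3 y.py
```

```text
time: 20.6
ee_pos: [0.5671, 0.1375, 0.1314]
orientation: [0.885, 0.466, -0.0, -0.0]
wrist_force: [-1.0, 0.4, -0.2]
opening: 0.685
yaw 55.49 j6 0.8400 tz -0.002 [0.5671 0.1375 0.1314] [-1.   0.4 -0.2]
```

```bash
python3 -m crank '[{"dp":[0,0,-0.02],"turn":0},{"dp":[0,0,-0.04],"turn":0},{"dp":[0,0,-0.05],"turn":0},{"dp":[0,0,-0.05],"turn":0},{"dp":[0,0,-0.05],"turn":0}]'; python3 y.py
python3 -m crank '[{"dp":[0,0,-0.008],"turn":0},{"dp":[0,0,-0.008],"turn":0}]' >/dev/null; python3 y.py
```

```text
time: 21.1
ee_pos: [0.5671, 0.1375, 0.124]
orientation: [0.885, 0.466, -0.0, -0.0]
wrist_force: [-0.7, 0.4, -0.0]
opening: 0.683
yaw 55.50 j6 0.8400 tz -0.001 [0.5671 0.1375 0.124 ] [-0.7  0.4 -0. ]
yaw 55.50 j6 0.8400 tz 0.002 [0.5671 0.1375 0.1228] [-0.7 -0.1 -0.2]
```

```bash
python3 -m crank '[{"dp":[0,0,-0.007],"turn":0},{"dp":[0,0,-0.007],"turn":0}]' >/dev/null; python3 y.py
python3 -m crank '[{"dp":[0,0,-0.005],"turn":0},{"dp":[0,0,-0.005],"turn":0}]' >/dev/null; python3 y.py
```

```text
yaw 55.50 j6 0.8400 tz 0.029 [0.5673 0.1375 0.1222] [-0.2 -0.2  2.3]
yaw 55.50 j6 0.8400 tz 0.006 [0.5673 0.1375 0.1221] [-2.8 -1.   5.4]
```

Contact came at TCP z 0.1222 (predicted 0.1221), so the cap is fully home. Release and retreat, then check.

```bash
python3 -m crank '[{"dp":[0,0,0],"turn":0},{"dp":[0,0,0],"turn":0},{"dp":[0,0,0],"turn":0},{"dp":[0,0,0],"turn":0},{"dp":[0,0,0],"turn":0}]' 0 30
python3 -m crank '[{"dp":[0,0,0.1],"turn":0},{"dp":[0,0,0.3],"turn":0},{"dp":[0,0,0.6],"turn":0},{"dp":[-0.3,0,0.8],"turn":0},{"dp":[-0.6,0,0.8],"turn":0},{"dp":[-0.8,0,0.8],"turn":0},{"dp":[-0.8,0,0.8],"turn":0},{"dp":[-0.8,0,0.8],"turn":0}]'; python3 y.py
python3 - <<'E'
from h import *
C={n:capture(n) for n in("scene","top","wrist")}
A=cv2.resize(C["scene"]["color"][120:240,350:470,::-1],(400,400),interpolation=cv2.INTER_CUBIC)
c=C["wrist"];x,y=map(int,proj(c,[.567,.137,.135])[0]);x=min(max(x,60),580);y=min(max(y,60),340);B=cv2.resize(c["color"][y-60:y+60,x-60:x+60,::-1],(400,400),interpolation=cv2.INTER_CUBIC)
cv2.imwrite("pics/f6.png",np.hstack([A,B]))
for n in C:
    c=C[n];h=cv2.cvtColor(c["color"],cv2.COLOR_RGB2HSV);m=cv2.inRange(h,(100,100,40),(125,255,255))
    x,y=map(int,proj(c,[.567,.137,.135])[0]);w=np.zeros_like(m);r=35 if n=="wrist" else 18;w[y-r:y+r,x-r:x+r]=m[y-r:y+r,x-r:x+r]
    k=cv2.findContours(w,cv2.RETR_EXTERNAL,cv2.CHAIN_APPROX_NONE)[0]
    if not k: continue
    k=max(k,key=cv2.contourArea)[:,0]
    t=np.linspace(0,6.28,60);Q=proj(c,[[.567+.03*np.cos(a),.1373+.03*np.sin(a),z] for a in t for z in(.119,.135)])
    print(n,k.min(0),k.max(0),"expected",Q.min(0).round(1),Q.max(0).round(1))
for k in("green_book","mug","glue_jar"):
    for r in finder.pinpoint(k,"top")[:1]: print(k,np.round(r["pixel"],1))
E
```

```text
time: 22.2
ee_pos: [0.5671, 0.1375, 0.1208]
orientation: [0.885, 0.466, -0.0, -0.0]
wrist_force: [0.8, 0.0, -0.2]
opening: 1.001
time: 23.0
ee_pos: [0.4472, 0.1376, 0.2416]
orientation: [0.885, 0.466, 0.001, 0.0]
wrist_force: [0.7, 1.0, -0.8]
opening: 1.001
yaw 55.52 j6 0.9003 tz 0.026 [0.4472 0.1376 0.2416] [ 0.7  1.  -0.8]
scene [399 156] [426 180] expected [399.3 154.2] [427.5 179.4]
top [185 218] [216 250] expected [183.9 219.3] [216.9 250.6]
wrist [357 264] [415 325] expected [355.8 260.7] [424.2 325.9]
green_book [413.1 168.7]
glue_jar [438.1 243.5]
```

View pics/f6.png

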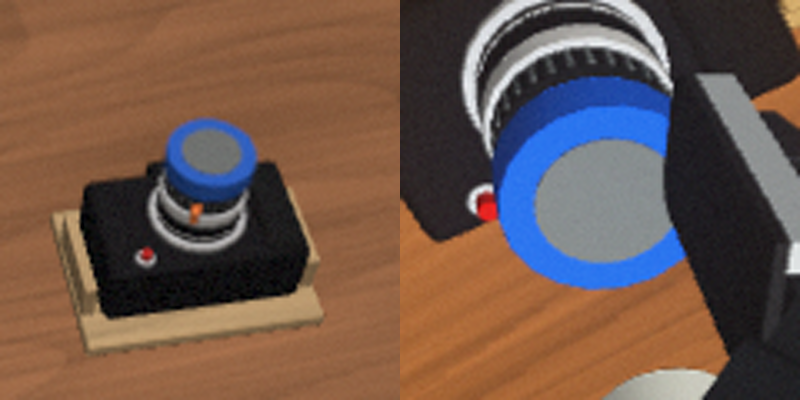

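The cap sits level and fully down on the lens, with its outline matching the expected one within about 2 px. The book's pinpoint shifted by 7 px although I was never near it, so I'll compare pictures directly before handing in.

```bash
python3 - <<'E'
from h import *
for n,B in (("scene",dict(book=(180,250,290,330),mug=(385,245,450,315),jar=(175,200,220,250))),("top",dict(book=(355,125,460,215)))):
    a=cv2.imread(f"pics/{n}0.png").astype(int);b=capture(n)["color"][...,::-1].astype(int)
    for k,(x0,y0,x1,y1) in B.items():
        d=np.abs(a-b).max(2)[y0:y1,x0:x1];print(n,k,d.mean().round(2),(d>40).sum())
s=monitor.sense();print(s["time"],s["wrist_force"].round(1))
job_done()
E
```

```text
scene book 2.77 0
scene mug 2.62 0
scene jar 2.64 0
top book 3.4 0
23.4 [-0.3 -0.7 -0. ]
the job is handed in; nothing more can be done
```

The iris ring is turned onto its catch, the large blue cap is fully home on the lens, and the job is handed in at 23.4 s.

- **Iris ring:** I turned it clockwise about 28° free. The drag then stepped up by 0.38 N m between two 2° steps and read 0.55 N m while moving. I stopped with the catch turned an estimated 5–7° past pick-up. The finger tips stayed about 4.5 mm above the silver ring. The pads closed on the 56 mm ring width, which leaves about 3 mm to the front ring.
- **Cap:** I eased it down to contact at the height predicted for fully seated (0.1222 m against 0.1221 m), with about 5 N. After release, its outline matches the seated pose within about 2 px in two cameras. The wrist view was partly hidden by a finger.
- **Book, mug and jar:** before-and-after pictures of all three show no change.

**Checks that disagreed:**
- The torque read at rest had the opposite sign before pick-up, which I put down to friction after a slight overshoot. I relied on the step and the in-motion reading instead.
- The lug appeared to turn about 40° in the images, while the gripper had turned 31° at that point. The initial image estimate was coarse.
- The finder placed the book 7 px off and did not find the mug in the last top view. The direct picture comparison showed neither had moved.
- I did not measure the pin's lift, as it shows too little to read.

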